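Try out a sound box

TASK

Try out the sound box: with the fingertips push its toggle lever right over, from leaning towards the robot to leaning away from it, then lightly press the key with the square cap all the way down and let it spring back up. Leave the other two keys, the dial, the speaker and the loose things alone: nothing is to be picked up.

Things in the scene. Friction and masses are not known exactly. Their poses are not given: they have to be found in the camera images.
- box: The sound box, fixed to the bench: black body with a light wooden deck, 220 (x) x 380 (y) x 70 mm high. Origin at the centre of its underside; its -x side faces roughly to the robot. On the deck, in box axes from the origin: keys in a row at x = -65 mm, y = -65, 0, +65 mm; speaker at x = +45, y = 0; the lever and the dial at x = -30 mm, one at y = +145 and the other at y = -145 mm, either way round.
- square_key: The key with the square cap. Told from its neighbours only by its cap. Fixed to the deck; black base 42 (x) x 52 (y) x 12 mm, origin at the centre of its underside on the deck, axes as the box's; keys stand 65 mm apart in a row, in any order.
- round_key: The key with the round cap. Told from its neighbours only by its cap. Fixed to the deck; black base 42 (x) x 52 (y) x 12 mm, origin at the centre of its underside on the deck, axes as the box's; keys stand 65 mm apart in a row, in any order.
- oblong_key: The key with the oblong cap. Told from its neighbours only by its cap. Fixed to the deck; black base 42 (x) x 52 (y) x 12 mm, origin at the centre of its underside on the deck, axes as the box's; keys stand 65 mm apart in a row, in any order.
- square_top (a point): Centre of the top face of the square cap: 30 x 30 mm, 14 mm proud of its base when up, so its top is 26 mm above the deck; moves with the cap.
- round_top (a point): Centre of the top face of the round cap: 32 mm in diameter, 14 mm proud of its base when up, so its top is 26 mm above the deck; moves with the cap.
- oblong_top (a point): Centre of the top face of the oblong cap: 14 (x) x 44 (y) mm, 14 mm proud of its base when up, so its top is 26 mm above the deck; moves with the cap.
- square_cap (a joint): Travel of the square cap, m: 0 up, 0.006 fully down (the cap then still stands 8 mm proud of its base). Spring: 1 N to start, 4 N fully down, springs back.
- round_cap (a joint): Travel of the round cap, m: 0 up, 0.006 fully down (the cap then still stands 8 mm proud of its base). Spring: 1 N to start, 4 N fully down, springs back.
- oblong_cap (a joint): Travel of the oblong cap, m: 0 up, 0.006 fully down (the cap then still stands 8 mm proud of its base). Spring: 1 N to start, 4 N fully down, springs back.
- lever (a joint): Angle of the toggle lever, rad: it starts near 0 (0 to 0.15), leaning about 29 degrees towards the box's -x side (the robot), is upright at 0.5 and leans the same way to +x at its stop, 1.0; pushing its ball to box +x raises it. It stays where it is left; about 1.5 N at the ball moves it. The lever's axle lies along the box's y, 22 mm above the deck, over the centre of its black base block, which is 70 (x) x 50 (y) x 25 mm high.
- lever_tip (a point): Centre of the steel ball, 26 mm in diameter, at the end of the lever's 10 mm thick rod, 45 mm from the axle; about 61 mm above the deck at either end of the swing, 67 mm upright; moves with the lever.
- dial (a joint): Angle of the volume dial, rad, 0 to 4.5, left where it is. The dial is a 36 mm steel knob with a upright bar grip on a round black base 60 mm in diameter, 44 mm high in all.
- dial_pointer (a point): A point on the rim of the dial, 18 mm from its axis and 15 mm above the underside of its turning part; shows whether the dial was turned.
- speaker: Round black speaker, 100 mm in diameter, 15 mm high, fixed on the deck; its cone is delicate. Origin at the centre of its underside.
- spare_knob: Loose aluminium knob, 26 mm in diameter, 18 mm high, standing on the deck. Origin at the centre of its underside.
- glue: Loose white glue bottle, 44 mm in diameter, 110 mm high, standing on the bench beyond the box. Origin at the centre of its underside.
- tape: Loose cardboard ring, 80 mm in diameter, 20 mm high, lying on the bench beyond the box. Origin at the centre of its underside.

How it is judged:
By the outcome, as a careful person would: the job done as asked, in the order asked, and still so for the second after the job is handed in, with the robot touching nothing.
It also fails if it takes over 40 s, if anything falls off the work surface, if the arm or the gripper's body presses on something with over 40 N, if the wrist force passes 120 N, or if a joint passes its speed limit or range.

ROBOT

A 6-joint arm with a two-finger parallel gripper is mounted at the origin on the work surface. World frame = base frame: x ahead of the robot, y to its left, z up, the work surface at z = 0. Lengths are in m, angles in rad, forces in N, time in s.
With the tool pointing down it reaches from about 0.225 to 0.725 m from the base axis. Payload 3.1 kg.
Tool frame: the origin (TCP) lies at the very end of the fingers, on their centre line; the grasp point (between the pads) lies 19 mm behind it; z points along the fingers, y is the direction in which the jaws open and shut (so a half turn about z gives the same grasp; the last joint's range is limited). The gripper opens to 85 mm and grips with 20 to 120 N. Pads are 22 mm wide; open, the fingers measure 114 mm over their backs; the gripper's body (76 mm by 85 mm) begins 54 mm behind the grasp point. The pads swing forward as they close: fully open they stand 13 mm farther back than shut.
Start: joints at [1.181, 0.048, 0.099, 1.622, 0, 1.443], TCP at [0.136, 0.507, 0.231] pointing down, gripper open.
Joint ranges: [-2.91, 2.91], [-0.99, 1.94], [-1.21, 1.42], [-2.12, 2.29], [-1.49, 1.47], [-3.14, 3.14]. Speed limits (rad/s): [2.79, 2.79, 3.14, 3.14, 3.14, 3.14].

INTERFACE

Orientations are given as a rotation vector (axis times angle).
In Python, from station import robot gives the robot as it stands.
- The arm moves only by the tool carry_out, never from a script. Its argument "increments" is one flat list of numbers, 4 for each row, row after row: the shift along the tool's x, y, z normalised to -1 to 1, where 1 is 50 mm, then the turn about the tool's z normalised to -1 to 1, where 1 is 180 degrees. In form: [tx, ty, tz, roll, tx, ty, tz, roll, ...]. A call has 1 to 5 rows; each row shifts and turns the commanded pose from where the row before left it, along the tool's axes as they then stand; what a row does not reach is not made up. A row lasts 1/8 s, in which the tool goes at most 62.5 mm and 10.7 degrees, less where a joint would pass 70% of its speed; a pose out of reach is approached as far as the arm can. A call with a number of a shift or a turn outside -1 to 1 is refused whole. A call with a gripper value outside its range is refused whole. "fingers" is the opening, from -1 (shut) to 1 (fully open), set as the call begins (left out, the last holds). The fingers move at their own pace and stop on an object; "newtons" is the grip in N (left out, the last holds). Time passes only in rows, so rows that do not move let the fingers close. It gives the time, the measured TCP pose, the force and the opening at its end, in the units of the state.
- robot.read_state(): the state, without advancing time (a new reading comes with each control period).
- robot.capture(name): name is "side" or "top" or "wrist"; returns a dict with "pixels" (384x512x3 uint8, red, green, blue), "fx", "fy", "cx", "cy" (pixels), "dist" ([k1, k2, p1, p2, k3] as OpenCV has them; the pictures are not rectified), "camera_from_world" (4x4, takes a point from world to camera coordinates); the wrist camera has in their place "tool_from_camera" (4x4, takes a point from camera to tool coordinates, whose origin is the TCP and whose axes are the flange's). Camera axes: x right, y up, looking along -z (the intrinsics and any distortion apply to the point x, -y, -z); pixel columns grow to the right and rows downward; lengths in m; the calibration is good to about 2 mm. A picture is of the moment at which its call begins: read the wrist's pose just before it. There is no depth.
- robot.sign_off(): hands the job in, once; it reports no verdict.
The state is a dict: "time_s": time; "joint_positions": joint angles; "dq": joint speeds; "tau": joint torques, N m; "tool_pos": TCP position; "ee_rot": TCP orientation; "wrist_force": force on the tool from outside, world axes, zero at the start; "moment": the same for the moment, N m; "opening": finger opening in m.
Only numpy, scipy, OpenCV 4.12 (cv2) and the standard library are available. Lean on these libraries where they do the work, as an engineer would, in place of code of your own. Each camera call takes 0.05 s, during which the arm holds its last target.

## Working session

There is one attempt and no reset: what is moved stays moved. The work goes in short steps, Python scripts to look and compute and a tool call to move; the robot and the scene stay as the last step left them, time stands still between calls to the robot, and variables do not carry over. Pictures are saved under pics/ and viewed, and the job is handed in when it is done.

Besides the shell and the picture viewer there is one more tool, called after "Call:" as name(argument=value, ...) on one line, values as JSON. carry_out: Moves the arm, as the interface text tells. Scaled input: -1 to 1 covers 50 mm each way for a shift and 180 degrees each way for a turn. Its arguments: {"type":"object","properties":{"increments":{"type":"array","items":{"type":"number","minimum":-1,"maximum":1}},"fingers":{"type":"number"},"newtons":{"type":"number"}},"required":["increments"]}

```bash
mkdir -p pics; ls; cat > h.py <<'E'
from station import robot
import numpy as np, cv2
from scipy.spatial.transform import Rotation as R
def shot(name,fn):
    s=robot.read_state(); c=robot.capture(name)
    cv2.imwrite('pics/%s.png'%fn,cv2.cvtColor(c['pixels'],cv2.COLOR_RGB2BGR))
    np.save('pics/%s.npy'%fn,{'s':s,'c':c},allow_pickle=True); return s,c
def load(fn):
    d=np.load('pics/%s.npy'%fn,allow_pickle=True).item(); return d['s'],d['c']
def wfc(s,c):
    if 'camera_from_world' in c: return np.linalg.inv(np.array(c['camera_from_world']))
    T=np.eye(4);T[:3,:3]=R.from_rotvec(s['ee_rot']).as_matrix();T[:3,3]=s['tool_pos'];return T@np.array(c['tool_from_camera'])
def ray(s,c,u,v):
    K=np.array([[c['fx'],0,c['cx']],[0,c['fy'],c['cy']],[0,0,1.]])
    p=cv2.undistortPoints(np.array([[[u,v]]],float),K,np.array(c['dist'],float))[0,0]
    T=wfc(s,c); d=T[:3,:3]@np.array([p[0],-p[1],-1]); return T[:3,3],d/np.linalg.norm(d)
def plane(s,c,u,v,z):
    o,d=ray(s,c,u,v); return o+d*(z-o[2])/d[2]
def two(r1,r2):
    A=[];b=[]
    for o,d in (r1,r2):
        P=np.eye(3)-np.outer(d,d);A.append(P);b.append(P@o)
    x=np.linalg.lstsq(np.vstack(A),np.hstack(b),rcond=None)[0]
    return x,[np.linalg.norm((np.eye(3)-np.outer(d,d))@(x-o)) for o,d in (r1,r2)]
def proj(s,c,X):
    K=np.array([[c['fx'],0,c['cx']],[0,c['fy'],c['cy']],[0,0,1.]])
    T=np.linalg.inv(wfc(s,c)); p=T[:3,:3]@np.array(X)+T[:3,3]; p=p*[1,-1,-1]
    return cv2.projectPoints(p[None],np.zeros(3),np.zeros(3),K,np.array(c['dist'],float))[0][0,0]
E
python3 - <<'E'
from h import *
for n in('side','top','wrist'):
    s,c=shot(n,n+'0')
    print(n,np.round(wfc(s,c),3).tolist(),c['fx'],c['dist'])
print(s)
E
```

```text
pics
side [[-0.793, 0.309, -0.525, 0.179], [-0.61, -0.423, 0.67, 0.616], [-0.015, 0.852, 0.524, 0.564], [0.0, 0.0, 0.0, 1.0]] 463.40470179660116 [0.05530571 0.         0.         0.         0.        ]
top [[0.024, 0.991, -0.129, 0.547], [-0.999, 0.03, 0.045, 0.061], [0.049, 0.128, 0.991, 0.734], [0.0, 0.0, 0.0, 1.0]] 352.70265627171295 [-0.06812765  0.          0.          0.          0.        ]
wrist [[0.258, -0.927, -0.27, 0.067], [0.966, 0.247, 0.074, 0.526], [-0.002, -0.28, 0.96, 0.373], [0.0, 0.0, 0.0, 1.0]] 274.5536272764187 [-0.05305255  0.          0.          0.          0.        ]
{'time_s': 0.1, 'joint_positions': array([ 1.18118424e+00,  4.86590223e-02,  9.77485826e-02,  1.62199364e+00,
       -4.06183021e-05,  1.44297019e+00]), 'dq': array([-3.74877941e-04,  7.81561150e-06,  2.59627056e-03,  1.94604058e-03,
        4.44879546e-04,  9.26410858e-04]), 'tau': array([ 2.19944282e-03, -3.39852262e+01,  3.20935571e+01,  1.58636860e-02,
       -8.95012636e-05,  2.85006941e-06]), 'tool_pos': array([0.13569977, 0.50658806, 0.23024043]), 'ee_rot': array([-0.40997365, -3.11422132,  0.00321647]), 'wrist_force': array([ 0.30024003, -0.01429887,  0.41954621]), 'moment': array([0.01285386, 0.00149411, 0.0186146 ]), 'opening': 0.08593695492709195}
```

View pics/side0.png

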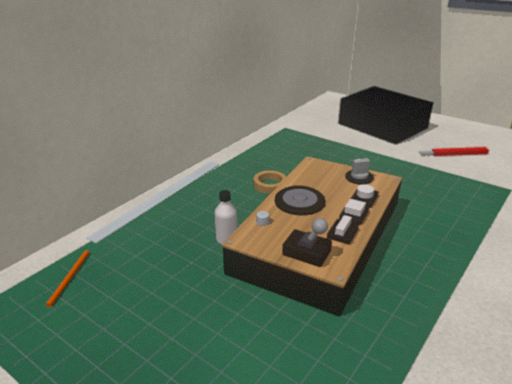

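View pics/top0.png

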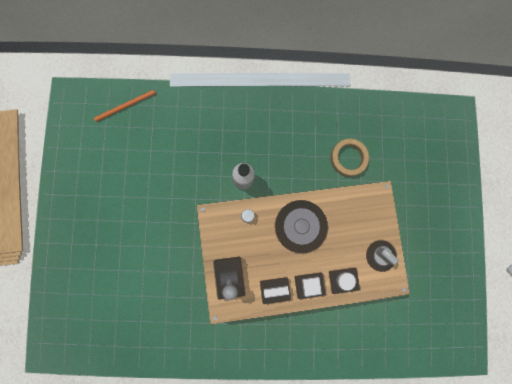

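View pics/wrist0.png

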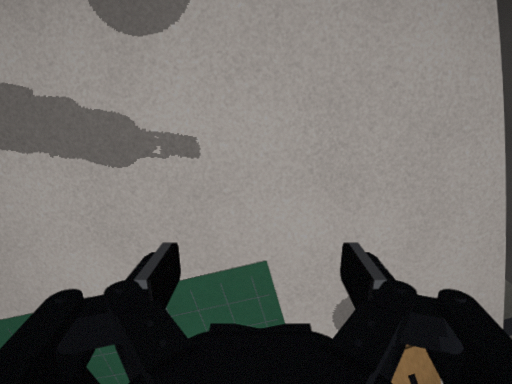

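Top view: lever base at (230,278) with its ball at (230,292), nearer the robot; keys are oblong (276,291), square (311,286) and round (346,281); dial at (382,256); loose knob at (248,216). The side view agrees: ball (319,227), square cap (355,208). Next I'll measure these precisely.

```bash
python3 - <<'E'
from h import *
_,t=load('top0');_,s=load('side0')
a=cv2.imread('pics/top0.png')[180:330,190:420];b=cv2.imread('pics/side0.png')[150:300,220:420]
cv2.imwrite('pics/ta.png',cv2.resize(a,None,fx=3.4,fy=3.4,interpolation=cv2.INTER_CUBIC))
cv2.imwrite('pics/sb.png',cv2.resize(b,None,fx=4,fy=4,interpolation=cv2.INTER_CUBIC))
E
```

```text
(no output)
```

View pics/ta.png

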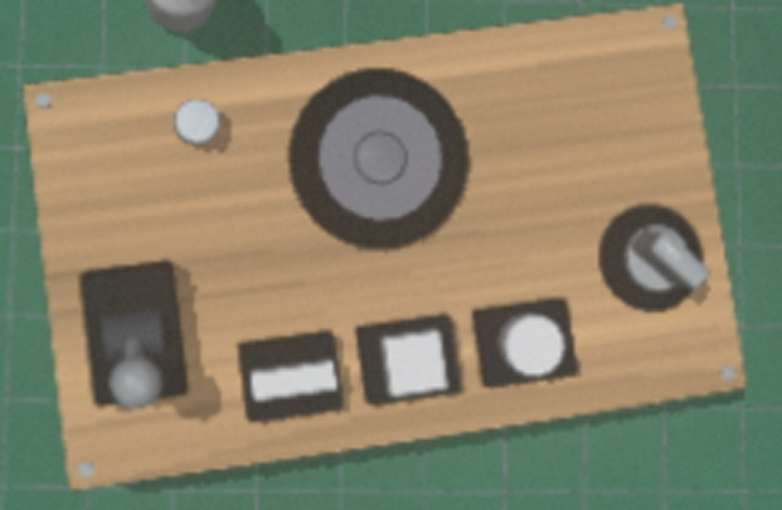

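View pics/sb.png

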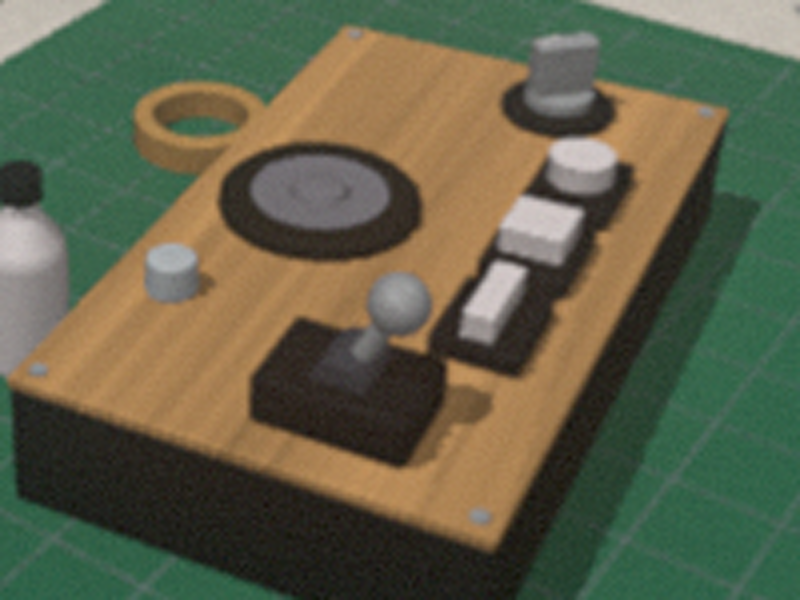

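Crop pixels. Top: screws (43,101), (671,22), (728,374), (86,470); ball (136,382); square cap top about (415,363). Side: screws (38,370), (354,34), (706,112), (480,516); ball (399,303); square cap top about (543,217).

```bash
python3 - <<'E'
from h import *
_,t=load('top0');_,s=load('side0')
T=lambda x,y:ray(None,t,(x+.5)/3.4-.5+190,(y+.5)/3.4-.5+180)
S=lambda x,y:ray(None,s,(x+.5)/4-.5+220,(y+.5)/4-.5+150)
pts={'sA':((43,101),(38,370)),'sB':((671,22),(354,34)),'sC':((728,374),(706,112)),'sD':((86,470),(480,516)),
'ball':((136,382),(399,303)),'sq':((415,363),(543,217)),'round':((534,346),(584,160)),'obl':((293,381),(498,286)),'knob':((198,121),(172,258)),'dialtop':((672,258),(565,40)),'spk':((381,157),(320,190))}
X={}
for k,(a,b) in pts.items():
    x,e=two(T(*a),S(*b));X[k]=x;print(k,np.round(x*1000,1),np.round(np.array(e)*1000,1))
c=(X['sA']+X['sB']+X['sC']+X['sD'])/4
ey=(X['sA']-X['sB']+X['sD']-X['sC']);yaw=np.arctan2(-ey[0],ey[1]);ex=(X['sA']-X['sD']+X['sB']-X['sC']);print(c,np.degrees(yaw),np.degrees(np.arctan2(ex[1],ex[0])))
for k in X:
    d=X[k]-c; cc,ss=np.cos(yaw),np.sin(yaw); print(k,np.round(np.array([cc*d[0]+ss*d[1],-ss*d[0]+cc*d[1],X[k][2]])*1000,1))
E
```

```text
sA [602.3 128.5  70.6] [0.2 0.2]
sB [ 658.4 -229.1   69.2] [0. 0.]
sC [ 459.4 -258.4   69.9] [0.1 0.1]
sD [404.6  97.8  70.8] [0. 0.]
ball [460.5  71.4 133.4] [0.1 0.1]
sq [466.7 -74.8  95.8] [0.7 0.7]
round [ 476.2 -140.    91.5] [0.3 0.3]
obl [456.6 -10.2  97.4] [1. 1.]
knob [592.4  42.9  86.8] [0.4 0.4]
dialtop [ 523.6 -208.4  114.2] [1.8 1.8]
spk [575.8 -58.5  78.6] [0.4 0.4]
[ 0.53117255 -0.06530585  0.07012355] 8.832989415557462 8.59352757005452
sA [100.  180.6  70.6]
sB [ 100.5 -181.4   69.2]
sC [-100.5 -179.8   69.9]
sD [-100.   180.7   70.8]
ball [-48.8 145.9 133.4]
sq [-65.2   0.5  95.8]
round [-65.8 -65.4  91.5]
obl [-65.3  65.9  97.4]
knob [77.1 97.6 86.8]
dialtop [ -29.4 -140.2  114.2]
spk [45.2 -0.2 78.6]
```

The geometry matches the text closely: box centre (531,-65) mm, yaw 8.7°, square key in the middle, lever at +y. I'll shut the fingers and turn the tool square to the box.

Call:
carry_out(increments=[0,0,0,-0.044,0,0,0,-0.044,0,0,0,-0.044,0,0,0,0], fingers=-1, newtons=20)

```text
time_s: 0.65
tool_pos: [0.1358, 0.5069, 0.2308]
ee_rot: [0.237, -3.132, 0.001]
wrist_force: [0.4, -0.5, 0.2]
opening: 0.0124
```

```bash
cat >> h.py <<'E'
yaw=np.radians(8.7);C=np.array([.5312,-.0653,.070])
def b2w(x,y,z):
    c,s_=np.cos(yaw),np.sin(yaw);return C+np.array([c*x-s_*y,s_*x+c*y,z])/1000
def w2b(p):
    c,s_=np.cos(yaw),np.sin(yaw);d=np.array(p)-C;return np.round(np.array([c*d[0]+s_*d[1],-s_*d[0]+c*d[1],d[2]])*1000,1)
def go(x,y,z):
    s=robot.read_state();M=R.from_rotvec(s['ee_rot']).as_matrix()
    print('t',s['time_s'],'box',w2b(s['tool_pos']),'toolx yaw',np.degrees(np.arctan2(M[1,0],M[0,0])),'z',np.round(M[:,2],3),'F',np.round(s['wrist_force'],1),'op',s['opening'])
    print('units',np.round(M.T@(b2w(x,y,z)-s['tool_pos'])/.05,3))
E
python3 -c "
from h import *
go(-93,146,100)"
```

```text
t 0.65 box [-304.3  625.4  160.8] toolx yaw -171.33013432066082 z [-0.    -0.001 -1.   ] F [ 0.4 -0.5  0.2] op 0.012438725779655067
units [-4.232 -9.585  1.222]
```

Call:
carry_out(increments=[-0.35,-0.8,0,0,-0.35,-0.8,0,0,-0.35,-0.8,0,0,-0.35,-0.8,0,0,-0.35,-0.8,0,0])

```text
time_s: 1.27
tool_pos: [0.2533, 0.3215, 0.2312]
ee_rot: [-0.236, 3.132, 0.0]
wrist_force: [0.8, -0.3, -1.2]
opening: -0.0002
```

Call:
carry_out(increments=[-0.35,-0.8,0,0,-0.35,-0.8,0,0,-0.35,-0.8,0,0,-0.35,-0.8,0,0,-0.35,-0.8,0,0])

```text
time_s: 1.9
tool_pos: [0.3703, 0.1371, 0.2313]
ee_rot: [-0.236, 3.132, 0.0]
wrist_force: [0.8, 0.4, 0.2]
opening: 0.0003
```

Call:
carry_out(increments=[-0.35,-0.8,0,0,-0.35,-0.8,0,0,0,0,0,0,0,0,0,0])

```text
time_s: 2.4
tool_pos: [0.4162, 0.0649, 0.2312]
ee_rot: [0.237, -3.132, -0.001]
wrist_force: [-0.4, 0.4, 1.3]
opening: 0.0004
```

```bash
python3 -c "
from h import *
go(-93,146,54)
shot('wrist','w1');shot('side','s1')"
```

```text
t 2.4 box [-94.  146.1 161.2] toolx yaw -171.34199632396405 z [-0.001  0.001 -1.   ] F [-0.4  0.4  1.3] op 0.00042179525122895554
units [-0.022 -0.003  2.143]
```

View pics/w1.png

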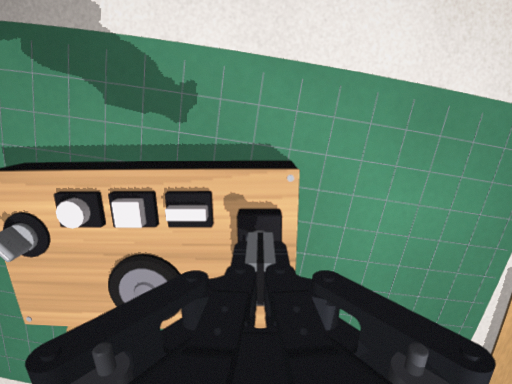

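View pics/s1.png

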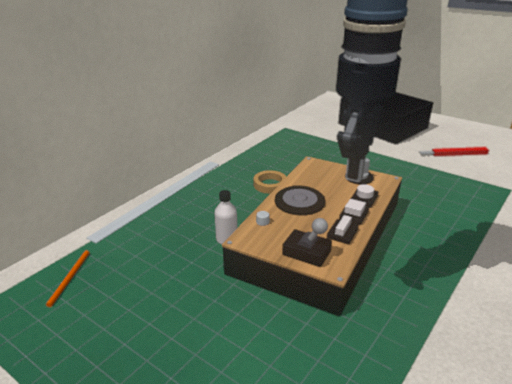

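```bash
python3 -c "
from h import *
s,c=load('s1')
print(proj(s,c,s['tool_pos']), proj(s,c,b2w(-48.8,145.9,63)))
s,c=load('w1')
print(proj(s,c,s['tool_pos']), proj(s,c,b2w(-48.8,145.9,63)), proj(s,c,b2w(-65,0,26)))
"
```

```text
[353.15844204 178.40594415] [318.99362731 225.5461033 ]
[259.37605057 247.33744276] [259.34248755 243.54634461] [125.27576178 214.43521897]
```

The projections agree with the images: fingertip near (355,180) in side view, and the wrist view shows the lever base straight in line with the fingers and the square cap at (128,213) against a predicted (125,214). Going down in front of the ball.

Call:
carry_out(increments=[0,0,0.7,0,0,0,0.7,0,0,0,0.7,0,0,0,0,0,0,0,0,0])

```text
time_s: 3.12
tool_pos: [0.417, 0.0653, 0.1277]
ee_rot: [-0.241, 3.13, -0.0]
wrist_force: [1.0, -0.3, 0.3]
opening: 0.0004
```

```bash
python3 -c "
from h import *
go(-33,146,54)
shot('side','s2')
a=cv2.imread('pics/s2.png')[100:300,220:420];cv2.imwrite('pics/s2c.png',cv2.resize(a,None,fx=3,fy=3,interpolation=cv2.INTER_CUBIC))"
```

```text
t 3.125 box [-93.1 146.3  57.7] toolx yaw -171.18054851193693 z [ 0.002  0.    -1.   ] F [ 1.  -0.3  0.3] op 0.00040949757540761347
units [-1.203 -0.009  0.076]
```

View pics/s2c.png

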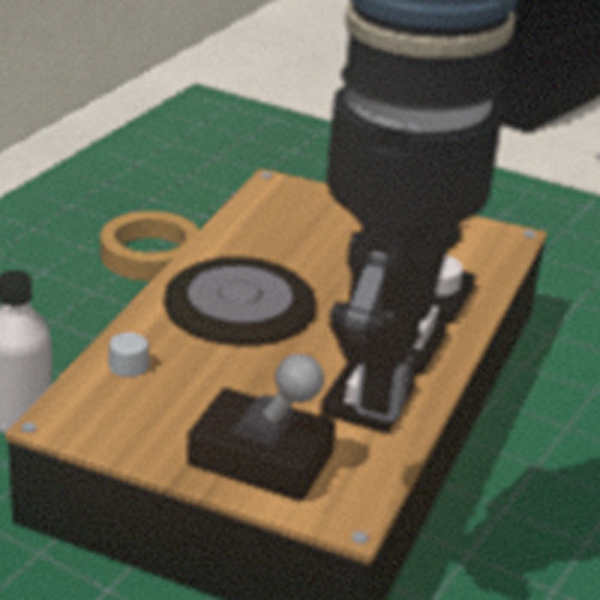

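Fingertip, crop (385,410), is clear on the robot side of the ball at (300,378). Pushing along box +x.

Call:
carry_out(increments=[-0.2,0,0.08,0,-0.2,0,0,0,-0.15,0,0,0,-0.15,0,0,0,-0.1,0,0,0])

```text
time_s: 3.8
tool_pos: [0.4567, 0.0708, 0.1223]
ee_rot: [0.24, -3.132, -0.0]
wrist_force: [-1.9, -0.6, -0.2]
opening: -0.0
```

Call:
carry_out(increments=[-0.1,0,0,0,-0.1,0,0,0,-0.08,0,0,0,0,0,0,0])

```text
time_s: 4.3
tool_pos: [0.4706, 0.073, 0.1223]
ee_rot: [-0.24, 3.131, 0.0]
wrist_force: [0.1, 0.0, -0.1]
opening: -0.0002
```

```bash
python3 -c "
from h import *
go(-33,146,54)
shot('side','s3')
a=cv2.imread('pics/s3.png')[100:300,220:420];cv2.imwrite('pics/s3c.png',cv2.resize(a,None,fx=3,fy=3,interpolation=cv2.INTER_CUBIC))"
```

```text
t 4.3 box [-39.  145.9  52.3] toolx yaw -171.2382307593401 z [ 0.001  0.    -1.   ] F [ 0.1  0.  -0.1] op -0.00019259723710006698
units [-0.12   0.002 -0.034]
```

View pics/s3c.png

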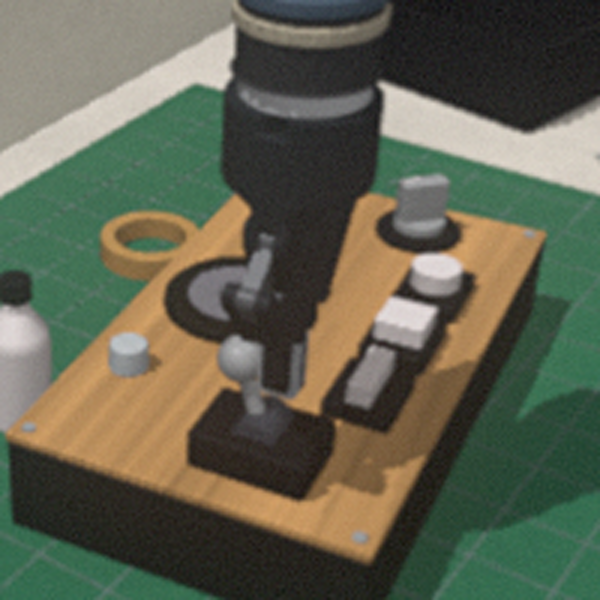

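The lever is past upright, with the ball at crop (238,358) and the finger behind it. Creeping on to the stop while watching force.

Call:
carry_out(increments=[-0.06,0,-0.04,0,-0.04,0,0,0,0,0,0,0])

```text
time_s: 4.72
tool_pos: [0.4748, 0.0737, 0.1241]
ee_rot: [0.24, -3.132, -0.0]
wrist_force: [-0.8, -0.5, -0.5]
opening: 0.0004
```

Call:
carry_out(increments=[-0.03,0,0,0,0,0,0,0])

```text
time_s: 4.97
tool_pos: [0.4762, 0.0739, 0.1242]
ee_rot: [0.24, -3.132, -0.0]
wrist_force: [-1.1, 0.1, -0.9]
opening: -0.0001
```

```bash
python3 -c "
from h import *
go(-33,146,54)"
```

```text
t 4.975 box [-33.3 145.9  54.2] toolx yaw -171.23906884252082 z [-0.  0. -1.] F [-1.1  0.1 -0.9] op -8.807642004532799e-05
units [-0.006  0.001  0.003]
```

Call:
carry_out(increments=[-0.03,0,0,0,0,0,0,0])

```text
time_s: 5.22
tool_pos: [0.4777, 0.0741, 0.1242]
ee_rot: [0.24, -3.132, 0.0]
wrist_force: [-1.7, 0.1, -0.7]
opening: -0.0001
```

Call:
carry_out(increments=[-0.03,0,0,0,0,0,0,0])

```text
time_s: 5.48
tool_pos: [0.4778, 0.0742, 0.1241]
ee_rot: [0.24, -3.129, 0.0]
wrist_force: [-5.2, -0.3, 0.7]
opening: -0.0004
```

Call:
carry_out(increments=[-0.03,0,0,0,0,0,0,0])

```text
time_s: 5.72
tool_pos: [0.4779, 0.0742, 0.1241]
ee_rot: [0.239, -3.126, 0.001]
wrist_force: [-9.4, -1.4, 2.7]
opening: -0.0001
```

```bash
python3 -c "
from h import *
go(-33,146,54)
shot('side','s4');shot('top','t4')
a=cv2.imread('pics/s4.png')[170:280,250:360];cv2.imwrite('pics/s4c.png',cv2.resize(a,None,fx=5,fy=5,interpolation=cv2.INTER_CUBIC))"
```

```text
t 5.725 box [-31.6 145.9  54.1] toolx yaw -171.24507006910113 z [-0.006 -0.001 -1.   ] F [-9.4 -1.4  2.7] op -8.697146484011511e-05
units [0.029 0.002 0.001]
```

View pics/s4c.png

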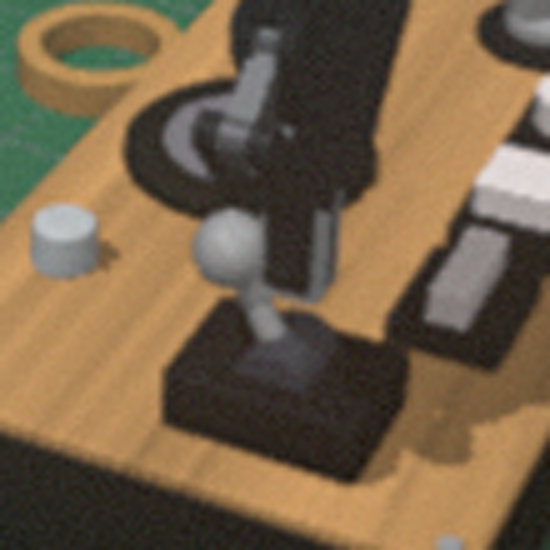

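The tool stalled at box x = -31.6 (predicted stop -32.4) as force rose to 9 N, so the lever is at its stop. Backing away and up.

Call:
carry_out(increments=[0.3,0,0,0,0.3,0,0,0,0.1,0,-0.7,0,0,-0.3,-0.5,0,0,0,0,0])

```text
time_s: 6.45
tool_pos: [0.4515, 0.0539, 0.1876]
ee_rot: [-0.237, 3.124, -0.001]
wrist_force: [0.8, -0.2, -0.1]
opening: 0.0001
```

```bash
python3 -c "
from h import *
go(-65.2,0.5,45)
shot('side','s5');shot('top','t5')
a=cv2.imread('pics/s5.png')[130:280,220:420];cv2.imwrite('pics/s5c.png',cv2.resize(a,None,fx=4,fy=4,interpolation=cv2.INTER_CUBIC))
a=cv2.imread('pics/t5.png')[180:330,190:420];cv2.imwrite('pics/t5c.png',cv2.resize(a,None,fx=3.4,fy=3.4,interpolation=cv2.INTER_CUBIC))"
```

```text
t 6.45 box [-60.8 129.9 117.6] toolx yaw -171.310894900825 z [ 0.008 -0.    -1.   ] F [ 0.8 -0.2 -0.1] op 8.254702638706001e-05
units [ 0.1   -2.586  1.455]
```

View pics/s5c.png

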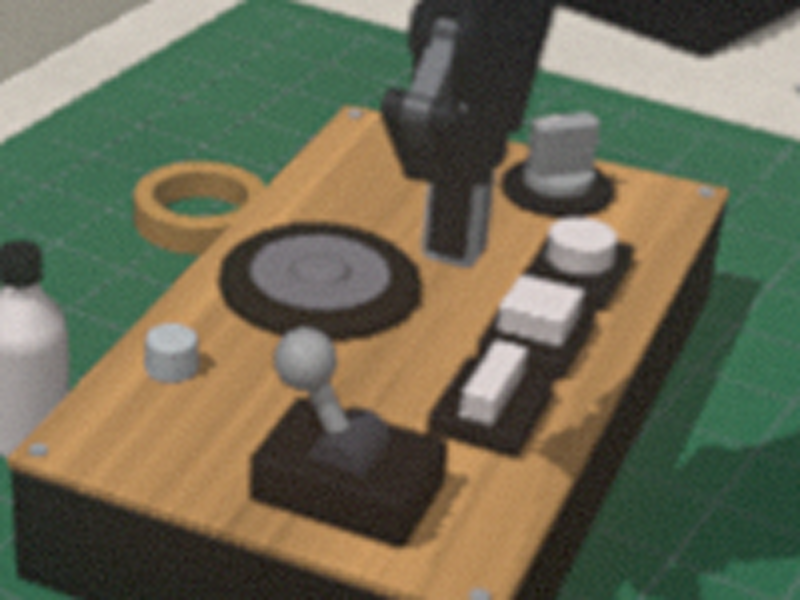

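View pics/t5c.png

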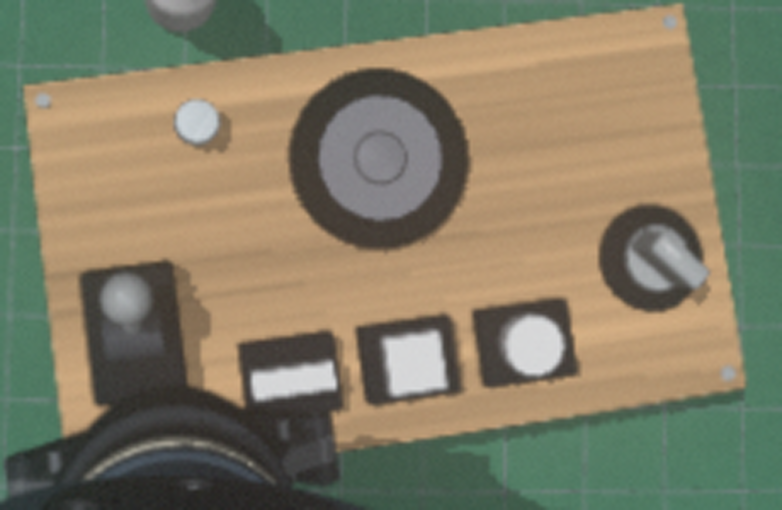

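Lever now leans away (top: ball at (126,299); side: (305,358)). Checking its position and measuring the cap top again.

```bash
python3 - <<'E'
from h import *
_,t=load('t5');_,s=load('s5')
T=lambda x,y:ray(None,t,(x+.5)/3.4-.5+190,(y+.5)/3.4-.5+180)
S=lambda x,y:ray(None,s,(x+.5)/4-.5+220,(y+.5)/4-.5+130)
x,e=two(T(126,299),S(305,358));print(w2b(x),e)
# square cap mask in top
g=t['pixels'].astype(int).min(2); m=((g>165)).astype(np.uint8)
n,l,st,ce=cv2.connectedComponentsWithStats(m)
for i in range(1,n):
    if 260<ce[i][0]<360 and 270<ce[i][1]<300: print(st[i],ce[i],w2b(plane(None,t,*ce[i],.096)))
E
```

```text
[ -8.8 145.8  62.5] [np.float64(0.00012875328867125552), np.float64(0.0001287532886704306)]
[339 273  17  17 226] [346.62831858 281.05309735] [-64. -64.  26.]
[303 278  18  18 265] [311.77358491 286.45283019] [-64.5   0.6  26. ]
[264 287  25  10 175] [275.88       291.58285714] [-64.6  65.9  26. ]
```

The ball at box x = -8.8 (stop -8.4) confirms the lever is fully over. Moving over the square key.

Call:
carry_out(increments=[0.05,-0.65,0,0,0.05,-0.65,0,0,0,-0.65,0,0,0,-0.64,0,0,0,0,0,0])

```text
time_s: 7.18
tool_pos: [0.463, -0.0754, 0.1826]
ee_rot: [0.235, -3.131, -0.001]
wrist_force: [-0.2, 0.3, -0.5]
opening: -0.0001
```

Call:
carry_out(increments=[0,0,0.5,0,0,0,0.5,0,0,0,0.4,0,0,0,0,0,0,0,0,0])

```text
time_s: 7.8
tool_pos: [0.4634, -0.0737, 0.1146]
ee_rot: [-0.241, 3.132, 0.0]
wrist_force: [-0.4, -0.0, -0.3]
opening: 0.0001
```

```bash
python3 -c "
from h import *
go(-65,0.5,28)
shot('side','s6')
a=cv2.imread('pics/s6.png')[130:280,270:420];cv2.imwrite('pics/s6c.png',cv2.resize(a,None,fx=4,fy=4,interpolation=cv2.INTER_CUBIC))"
```

```text
t 7.8 box [-68.3   2.   44.6] toolx yaw -171.18780959641825 z [ 0.  0. -1.] F [-0.4 -0.  -0.3] op 7.99536709727849e-05
units [-0.066 -0.03   0.332]
```

View pics/s6c.png

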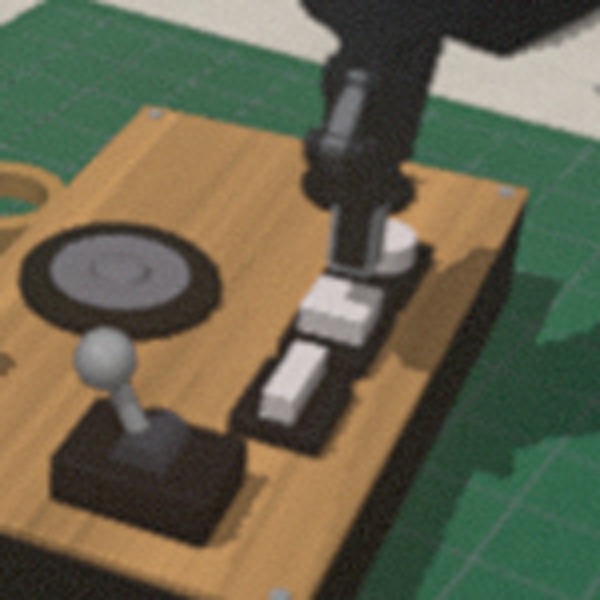

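The finger is over the square cap (cap at crop (340,305), its shadow falling on it). Lowering to just above the cap, then pressing in small steps.

Call:
carry_out(increments=[-0.06,-0.03,0.16,0,0,0,0.15,0,0,0,0,0,0,0,0,0])

```text
time_s: 8.35
tool_pos: [0.4663, -0.0753, 0.0987]
ee_rot: [0.24, -3.132, -0.0]
wrist_force: [0.4, -0.4, 0.5]
opening: -0.0
```

Call:
carry_out(increments=[0,0,0.04,0,0,0,0.04,0,0,0,0,0])

```text
time_s: 8.72
tool_pos: [0.4667, -0.0755, 0.095]
ee_rot: [-0.24, 3.132, -0.0]
wrist_force: [-0.0, -1.3, 1.1]
opening: 0.0002
```

Call:
carry_out(increments=[0,0,0.03,0,0,0,0.03,0,0,0,0,0])

```text
time_s: 9.1
tool_pos: [0.4667, -0.0755, 0.0921]
ee_rot: [-0.24, 3.132, -0.0]
wrist_force: [0.1, 0.3, 3.1]
opening: -0.0001
```

```bash
python3 -c "
from h import *
go(-65,0.5,20)"
```

```text
t 9.1 box [-65.3  -0.3  22.1] toolx yaw -171.2428393767105 z [ 0.001 -0.    -1.   ] F [0.1 0.3 3.1] op -0.00011897963264243819
units [-0.006  0.016  0.041]
```

Contact at about z = 96 mm, with force following the spring. Continuing to the stop.

Call:
carry_out(increments=[0,0,0.02,0,0,0,0.02,0,0,0,0,0])

```text
time_s: 9.48
tool_pos: [0.4667, -0.0755, 0.0901]
ee_rot: [-0.24, 3.132, -0.0]
wrist_force: [-1.0, -1.1, 3.7]
opening: -0.0001
```

Call:
carry_out(increments=[0,0,0.02,0,0,0,0,0])

```text
time_s: 9.72
tool_pos: [0.4667, -0.0755, 0.09]
ee_rot: [-0.24, 3.131, -0.001]
wrist_force: [-1.7, 0.5, 8.8]
opening: -0.0001
```

Stalled at z = 90.0 mm with force jumping from 3.7 to 8.8 N, so the cap is fully down. Releasing straight up and clear.

Call:
carry_out(increments=[0,0,-0.1,0,0,0,-0.2,0,0,0,-0.6,0,0,0,-0.8,0,0,0,-0.8,0])

```text
time_s: 10.35
tool_pos: [0.4656, -0.075, 0.2142]
ee_rot: [0.24, -3.13, -0.002]
wrist_force: [-0.6, 0.1, -0.3]
opening: 0.0002
```

Call:
carry_out(increments=[0.8,0,0,0,0.8,0,0,0,0,0,0,0,0,0,0,0])

```text
time_s: 10.85
tool_pos: [0.3877, -0.0875, 0.2137]
ee_rot: [-0.239, 3.132, 0.0]
wrist_force: [-0.6, -0.1, -0.4]
opening: 0.0
```

```bash
python3 -c "
from h import *
go(-65,0.5,20)
shot('side','s7');shot('top','t7')
a=cv2.imread('pics/s7.png')[130:280,220:420];cv2.imwrite('pics/s7c.png',cv2.resize(a,None,fx=4,fy=4,interpolation=cv2.INTER_CUBIC))
a=cv2.imread('pics/t7.png')[180:330,190:420];cv2.imwrite('pics/t7c.png',cv2.resize(a,None,fx=3.4,fy=3.4,interpolation=cv2.INTER_CUBIC))"
```

```text
t 10.85 box [-145.2   -0.2  143.7] toolx yaw -171.256262314383 z [ 0.  0. -1.] F [-0.6 -0.1 -0.4] op 1.836835111974563e-05
units [-1.603  0.013  2.474]
```

View pics/s7c.png

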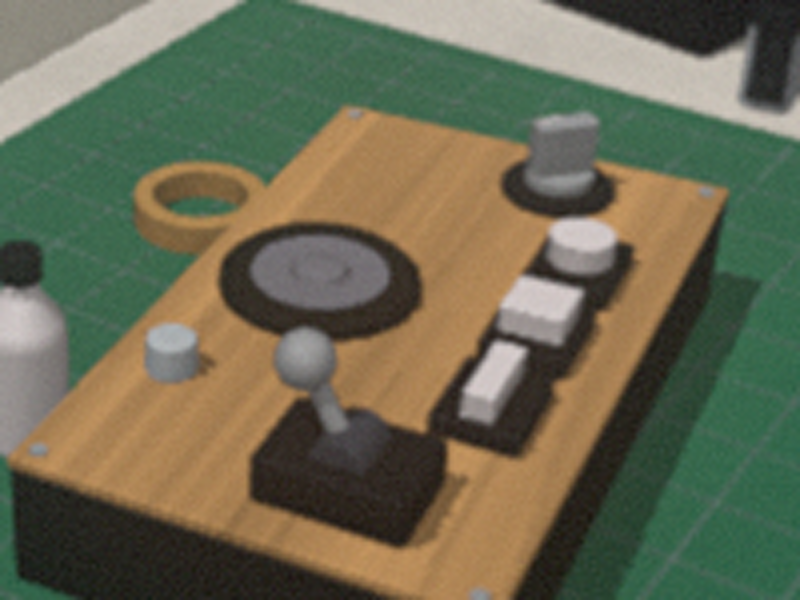

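View pics/t7c.png

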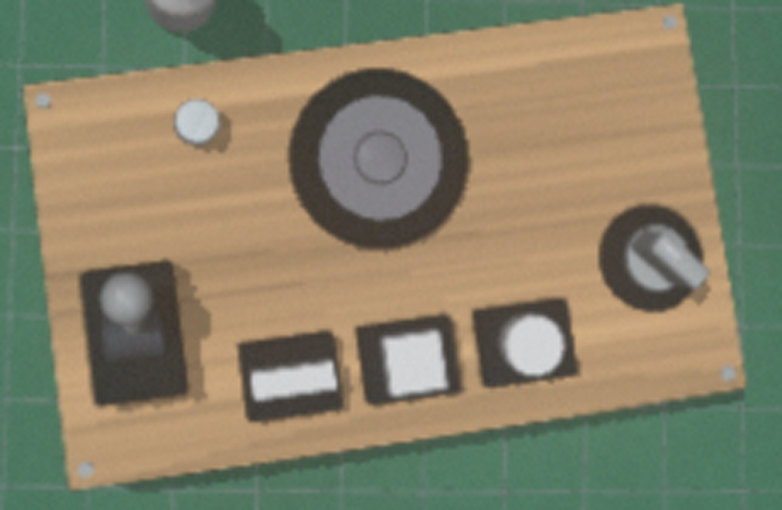

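The ball is at top (126,299) and side (305,358), so it is still over. The square cap is at its original side-view place (543,297 in this crop), so it sprang back. The dial, knob, glue, tape and other keys look unmoved, and the gripper is clear.

```bash
python3 -c "
from station import robot
print(robot.sign_off())"
```

```text
the job is handed in; nothing more can be done
None
```

The sound box test is done and handed in at about 11 s on the robot's clock, with the lever pushed over first and the square key pressed after it. The hand-in gives no verdict.

- **Lever:** I pushed the ball away from the robot with the shut fingertips until it met its stop, at about 9 N. Measured from the side and top cameras, the ball then sat at box x = -8.8 mm, where the stop should put it at -8.4 mm. It was still there in the last pictures.
- **Square key:** This was the middle key. I pressed it from z = 96 mm down to a firm stop at 90 mm, which is its full 6 mm of travel. The force was 3.7 N just before the stop and peaked at 8.8 N against it. In the last pictures the cap is back up in its original place.
- **Everything else:** The other two keys, the dial, the speaker, the loose knob, the glue and the tape look unmoved in the last pictures compared with the first. The gripper ended well clear and touching nothing.

None of the checks failed or disagreed. The wrist force readings wander by about 1 N, so the light forces are only that accurate.

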